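# Finish packing the cheese tray head to tail

### The arm

A 6-joint arm with a two-finger parallel gripper is mounted at the origin on the work surface. World frame = base frame: x ahead of the robot, y to its left, z up, the work surface at z = 0. Lengths are in mm, angles in rad, forces in N, time in s.
With the tool pointing down it reaches from about 275 to 750 mm from the base axis. Payload 10.2 kg.
Tool frame: the origin (TCP) lies at the very end of the fingers, on their centre line; the grasp point (between the pads) lies 19 mm behind it; z points along the fingers, y is the line along which they close (so a half turn about z gives the same grasp; the last joint's range is limited). The gripper opens to 85 mm and grips with 20 to 120 N. Pads are 22 mm wide; open, the fingers measure 114 mm over their backs; the gripper's body (76 mm by 85 mm) begins 54 mm behind the grasp point. The pads swing forward as they close: fully open they stand 13 mm farther back than shut.
Start: joints at [-1.472, 0.313, 1.498, -0, 1.331, -0.223], TCP at [166.031, -498.061, 231.294] pointing down, gripper open.
Joint ranges: [-2.94, 2.94], [-0.97, 2.17], [0.19, 2.56], [-1.23, 4.37], [0.02, 3.11], [-2.88, 2.88]. Speed limits (rad/s): [2.39, 2.39, 3.01, 3.14, 3.14, 3.14].

### API

Orientations are given as a unit quaternion [w, x, y, z].
In Python, from rig import ctrl, optics gives the robot as it stands. The module is installed in compiled form; this text tells all that it offers.
- The arm moves only by the shell command python3 -m handwheel 'ROWS' [FORCE]. ROWS is JSON, a list that holds one entry, the list of rows, each a list of 5 numbers: the gripper command: -1 is fully open, 1 is shut, values between are in proportion, then the shift along the world's x, y, z in units of 50 mm (1.0 is 50 mm), then the turn about the world's z in units of 8 degrees (1.0 is 8 degrees). In form: [[[gripper, tx, ty, tz, twist], ...]]. A call has 1 to 10 rows; each row shifts and turns the commanded pose from where the row before left it; what a row does not reach is not made up. A row lasts 1/10 s, in which the tool goes at most 50 mm and 8.59 degrees, less where a joint would pass 70% of its speed; a pose out of reach is approached as far as the arm can. A call is refused whole if a number of a shift passes 1 or a number of a turn 1, either way. A call with a gripper value outside its range is refused whole. The fingers move at their own pace and stop on an object; FORCE is the grip in N (left out, the last holds). Time passes only in rows, so rows that do not move let the fingers close. It gives the time, the measured TCP pose, the force, the opening and the grip force at its end, in the units of the state.
- ctrl.sense(): the state, without advancing time (a new reading comes with each control period).
- optics.capture(name): name is "scene" or "side" or "wrist"; returns a dict with "img" (400x640x3 uint8, blue, green, red), "K" (3x3 intrinsics, pixels), "R" (3x3) and "t" (3): a world point X has camera coordinates R X + t. Camera axes: x right, y down, z forward; pixel columns grow to the right and rows downward; lengths in mm; the calibration is good to about 2 mm. A picture is of the moment at which its call begins. There is no depth.
- ctrl.finish_job(): hands the job in; it is judged then, once.
The state is a dict: "time_s": time; "joints": joint angles; "dq": joint speeds; "tau": joint torques, N m; "eef_pos": TCP position; "ee_rot": TCP orientation; "force": force on the tool from outside, world axes, zero at the start; "wrist_torque": the same for the moment, N m; "grip_width": opening from 0.0 (shut) to 1.0 (fully open); "grip_force": force on a finger pad.
Only numpy, scipy, OpenCV 4.12 (cv2) and the standard library are available. Lean on these libraries where they do the work, as an engineer would, in place of code of your own. Each camera call takes 0.05 s, during which the arm holds its last target. There are 200 camera calls.

### The job

Two full-length cheese wedges lie loose on the bench: pack them into the empty part of the steel tray beside the two wedges already there, all lying flat and alternating thick end and thin end so that the four fill the rectangle. The rods over the bay stop you loading from above, so lay each wedge on the tray's apron in front of the mouth and push it in under the rods until it is fully home against the back wall. Leave the short offcut, the copper cup and the white tub where they are.

Things in the scene. Friction and masses are not known exactly. Their poses are not given: they have to be found in the camera images.
- tray: fixed steel tray, a bay open at one end (all mm). Origin on the bench under the middle of the bay's mouth; +x from the mouth into the bay, +y to the left of one looking in, z up. Floor plate 3 thick, 158 wide, from x = -133 (apron without walls in front of the mouth) to the back. Bay 148 wide inside (y = -74 to +74); back wall's inner face at x = 96; walls 5 thick, 25 high
- tray_rods (a point): middle of the first of two 6 mm rods that cross over the bay at tray x = 30 and 72; undersides 49 above the bench (a wedge lying in the tray tops out at 39)
- place_last (a point): centre of a wedge fully home in the empty place beside packed2 (tray x = 46, y = -18): thick end at the mouth, straight side towards packed2. Can only be filled after place_first; the wedge slides in thin end first. A wedge that is home sticks 4 mm out of the mouth. The point's axes are the tray's
- place_first (a point): centre of a wedge fully home in the empty place along the y = -74 side wall (tray x = 46, y = -55): thick end at the back, straight side along that wall. The point's axes are the tray's
- spare1_centre (a point): first loose cheese wedge: right-angled trapezoid from above: 100 mm long, 46 wide at the thick (rind) end, 26 at the thin end, 36 high, 0.14 kg, firm. Pushing it along takes under 4 N. Point half-way up, along and across (36 wide there). +x from thick end (x = -50) to thin end (x = +50), z up; straight side at y = +18, slanted side from y = -28 (thick end) to y = -8 (thin end)
- spare1_thick (a point): middle of spare1's thick end face
- spare2_centre (a point): second loose cheese wedge, interchangeable with spare1: same size and axes as spare1_centre
- spare2_thick (a point): middle of spare2's thick end face
- packed1_centre (a point): wedge already in the tray at y = +55, loose, thick end at the mouth: same size and axes as spare1_centre
- packed1_thick (a point): middle of packed1's thick end face
- packed2_centre (a point): wedge already in the tray at y = +19, loose, thick end at the back, straight side towards the empty part: same size and axes as spare1_centre
- packed2_thick (a point): middle of packed2's thick end face
- offcut_centre (a point): short cheese offcut, not to be packed: 60 mm long, 46 to 34 wide, 36 high; point half-way up at its middle
- cup: small copper measuring cup, 66 mm across, 45 high; origin at the centre of its underside
- tub: white plastic tub, 90 mm across, 65 high; origin at the centre of its underside
Mind the look-alikes: they are no part of the job. What is shaped like the part that bears spare2_centre but turquoise is not meant.

How it is judged (in metres and radians):
At the end, for the whole second after the job is handed in: All four wedges lie flat in the bay, released and at rest, each within 5 mm of the back wall, square to the bay within 0.1 rad and within 9 mm of its place: from the left, thick end at mouth, back, mouth, back. Either loose wedge may take either empty place (x of each of packed1_centre, packed2_centre in the frame of tray above 0.041 m and y of packed1_centre in the frame of tray between 0.046 and 0.064 m and z of each of packed1_centre, packed2_centre in the frame of tray below 0.027 m and angle between each of packed1_centre, packed2_centre's own z axis and vertical below 0.12 rad and angle between the x axis of each of packed1_centre, packed2_centre and the x axis of tray, either way round below 0.1 rad and x of packed1_thick in the frame of tray below 0.02 m and y of packed2_centre in the frame of tray between 0.01 and 0.028 m and x of packed2_thick in the frame of tray above 0.07 m and ((x of each of spare1_centre, spare2_centre in the frame of tray above 0.041 m and y of spare1_centre in the frame of tray between -0.027 and -0.009 m and z of each of spare1_centre, spare2_centre in the frame of tray below 0.027 m and angle between each of spare1_centre, spare2_centre's own z axis and vertical below 0.12 rad and angle between the x axis of each of spare1_centre, spare2_centre and the x axis of tray, either way round below 0.1 rad and x of spare1_thick in the frame of tray below 0.02 m and y of spare2_centre in the frame of tray between -0.064 and -0.046 m and x of spare2_thick in the frame of tray above 0.07 m) or (x of each of spare2_centre, spare1_centre in the frame of tray above 0.041 m and y of spare2_centre in the frame of tray between -0.027 and -0.009 m and z of each of spare2_centre, spare1_centre in the frame of tray below 0.027 m and angle between each of spare2_centre, spare1_centre's own z axis and vertical below 0.12 rad and angle between the x axis of each of spare2_centre, spare1_centre and the x axis of tray, either way round below 0.1 rad and x of spare2_thick in the frame of tray below 0.02 m and y of spare1_centre in the frame of tray between -0.064 and -0.046 m and x of spare1_thick in the frame of tray above 0.07 m)) and linear speed of each of spare1, spare2 below 0.01 m/s); the robot touches nothing.
It fails at once if the offcut is shifted by more than 30 mm (distance of offcut_centre from where it was at the start of the episode above 0.03 m).
It fails at once if the cup is shifted by more than 30 mm (distance of cup from where it was at the start of the episode above 0.03 m).
It fails at once if the tub is shifted by more than 30 mm (distance of tub from where it was at the start of the episode above 0.03 m).
It also fails if it takes over 72 s, if anything falls off the work surface, if the arm or the gripper's body presses on something with over 40 N, if the wrist force passes 120 N, or if a joint passes its speed limit or range.

## Working session

There is one attempt and no reset: what is moved stays moved. The work goes in short steps, Python scripts to look and compute and a shell command to move; the robot and the scene stay as the last step left them, time stands still between calls to the robot, and variables do not carry over. Pictures are saved under pics/ and viewed, at most 10 in all, crops included, and the job is handed in when it is done.

```bash
mkdir -p pics; cat > h.py <<'E'
import numpy as np, cv2, json
from rig import ctrl, optics
def snap(n,f):
    c=optics.capture(n); cv2.imwrite('pics/'+f+'.png',c['img'])
    np.savez('pics/'+f+'.npz',**c); return c
def ray(f,px,z):
    c=np.load('pics/'+f+'.npz'); K,R,t=c['K'],c['R'],c['t']
    o=-R.T@t; out=[]
    for u,v in px:
        d=R.T@np.linalg.inv(K)@[u,v,1]; out.append(o+d*(z-o[2])/d[2])
    return np.array(out)
def proj(f,X):
    c=np.load('pics/'+f+'.npz'); p=(c['R']@np.atleast_2d(X).T+c['t'].reshape(3,1)); p=c['K']@p
    return (p[:2]/p[2]).T
E
python3 -c "
from h import *
for n in ('scene','side'):
    c=snap(n,n+'0'); print(n,-c['R'].T@c['t'])
s=ctrl.sense(); print(s)"
```

```text
scene [1110.19824201 -865.72528365 1003.40164315]
side [-82.44780379 609.95569669 822.27806987]
{'time_s': 0.1, 'joints': array([-1.47241295e+00,  3.13409014e-01,  1.49836738e+00,  4.26499683e-06,
        1.33102618e+00, -2.23415647e-01]), 'dq': array([-0.00063124, -0.00198627, -0.00187113,  0.00152822,  0.000564  ,
       -0.00055622]), 'tau': array([ 2.13448133e-03, -4.12899113e+01, -2.60145825e+01, -2.01853977e-04,
        2.99092062e-03,  1.10957123e-05]), 'eef_pos': array([ 166.00143506, -497.81383909,  230.78229155]), 'ee_rot': array([-6.03652328e-04,  9.87083476e-01,  1.60205636e-01,  3.98624898e-05]), 'force': array([-0.37548366,  0.45977583,  0.25639841]), 'wrist_torque': array([0.00741329, 0.05105094, 0.00973323]), 'grip_force': 0.0, 'grip_width': 0.9993276670792585}
```

View pics/scene0.png

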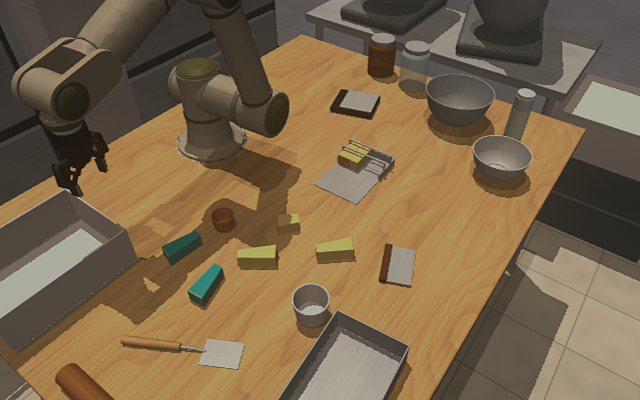

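View pics/side0.png

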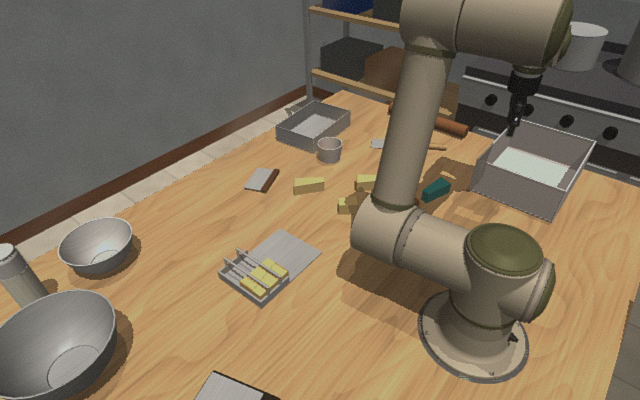

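The scene view shows the tray at (355,172) with its packed wedges at (352,155). Possible targets are yellow full-length wedges at (258,256) and (335,250), the short yellow offcut at (288,223), and turquoise look-alikes at (182,247) and (206,284). I choose the two long yellow ones and will check them in a close crop.

```bash
python3 -c "
from h import *
a=cv2.imread('pics/scene0.png')
cv2.imwrite('pics/c1.png',cv2.resize(a[205:280,225:365],None,fx=5.7,fy=5.7,interpolation=cv2.INTER_CUBIC))
cv2.imwrite('pics/c2.png',cv2.resize(a[130:210,305:405],None,fx=7,fy=7,interpolation=cv2.INTER_CUBIC))
"
```

```text
(no output)
```

View pics/c1.png

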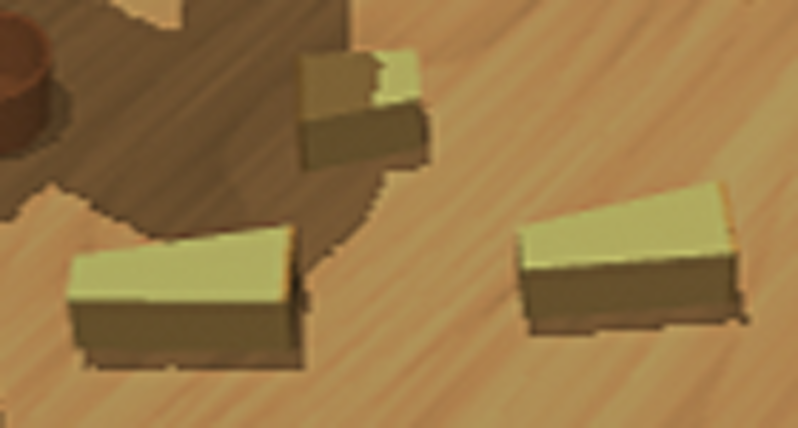

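View pics/c2.png

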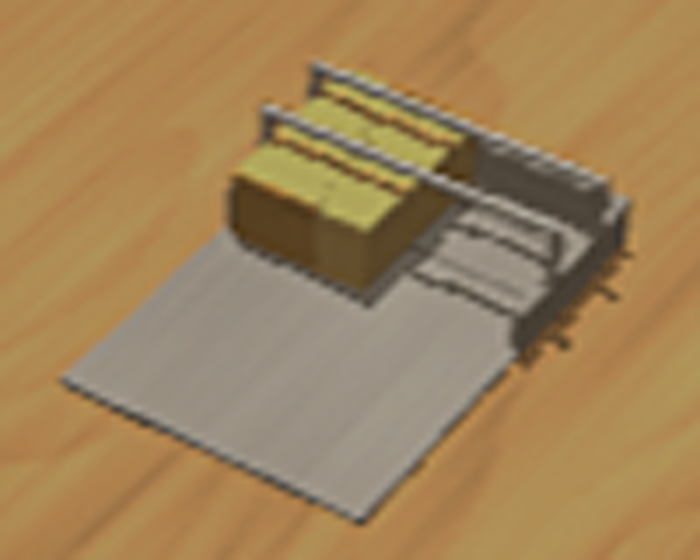

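Crop 1 shows two full-length yellow wedges, both with the thick (rind) end to the right. The offcut (about pixel 288,223) is clearly shorter. Crop 2 shows the tray with its empty part on the right (camera side), and apron corners at (62,380) and (362,522) in the crop.

```bash
python3 -c "
from h import *
from scipy.optimize import least_squares
def px(L,f,o): return [((u+.5)/f-.5+o[0],(v+.5)/f-.5+o[1]) for u,v in L]
def fit(W,M):
    f=lambda p:(np.c_[np.cos(p[2])*M[:,0]-np.sin(p[2])*M[:,1]+p[0],np.sin(p[2])*M[:,0]+np.cos(p[2])*M[:,1]+p[1]]-W[:,:2]).ravel()
    return min((least_squares(f,[*W[:,:2].mean(0),a]) for a in np.arange(0,6.3,.8)),key=lambda r:r.cost)
# order: thick-slant, thick-straight, thin-straight, thin-slant ; 
M=np.array([[-50,-28],[-50,18],[50,18],[50,-8]],float)
for L in ([(292,227),(286,302),(68,300),(72,257)],[(719,182),(735,253),(524,268),(519,230)]):
    W=ray('scene0',px(L,5.7,(225,205)),36); print(W.round(1)[:,:2].tolist())
    r=fit(W,M); print('wedge',r.x.round(3),r.fun.round(1),np.linalg.norm(np.diff(W,axis=0),axis=1))
T=ray('scene0',px([(62,380),(362,522)],7,(305,130)),3); T2=ray('scene0',px([(628,205)],7,(305,130)),25)
W=np.r_[T,T2]; r=fit(W,np.array([[-133,79],[-133,-79],[101,-79]],float)); print('tray',W.round(1).tolist(),r.x.round(3),r.fun.round(1))
O=ray('scene0',px([(302,55),(416,50),(420,98),(302,120)],5.7,(225,205)),36);print('offcut',O.mean(0),O.round())
print('cup',ray('scene0',[(222,214)],45),'tub',ray('scene0',[(311,292)],65))
"
```

```text
[[512.2, -251.4], [539.2, -287.5], [458.8, -345.1], [442.5, -325.3]]
wedge [ 488.163 -302.301    3.765] [ 0.2  1.   0.1 -0.2 -0.7 -1.   0.4  0.3] [45.06784265 98.89338356 25.61045511]
[[656.8, -110.1], [687.2, -142.5], [614.1, -207.4], [598.5, -190.3]]
wedge [ 639.141 -162.584    3.879] [ 0.6  1.9  1.   0.2  0.1 -2.1 -1.7  0. ] [44.46304487 97.79146524 23.22392305]
tray [[424.5, 30.9, 3.0], [582.3, 33.9, 3.0], [577.1, 264.3, 25.0]] [500.645 164.193   1.589] [-0.4 -1.1 -0.3 -1.2  0.7  2.3]
offcut [ 477.54662622 -158.60116347   36.        ] [[ 443. -162.   36.]
 [ 487. -126.   36.]
 [ 509. -151.   36.]
 [ 472. -196.   36.]]
cup [[ 323.84602866 -259.81679486   45.        ]] tub [[ 692.63766566 -334.38177549   65.        ]]
```

Measured sizes (about 98 long, 45/25 wide) agree with the given ones, and so does the tray. Plan:
- **Wedge A:** at (488,-302), heading 215.7°, goes to place_first with a +55° turn.
- **Wedge B:** at (639,-163), heading 222.3°, goes to place_last with a -131° turn. For that turn it is grasped at tool yaw 222° to stay inside the J6 range.

First move is to above A.

```bash
python3 -m handwheel '[[[-1,0.644,0.392,0,0.216],[-1,0.644,0.392,0,0.216],[-1,0.644,0.392,0,0.216],[-1,0.644,0.392,0,0.216],[-1,0.644,0.392,0,0.216],[-1,0.644,0.392,0,0.216],[-1,0.644,0.392,0,0.216],[-1,0.644,0.392,0,0.216],[-1,0.644,0.392,0,0.216],[-1,0.644,0.392,0,0.216]]]' 35
cat >> h.py <<'E'
def st():
    s=ctrl.sense(); w,x,y,z=s['ee_rot']
    return s['time_s'],s['eef_pos'].round(1),'yawx',round(np.degrees(2*np.arctan2(y,x))%360,1),s['force'].round(1),round(s['grip_width']*85,1),s['grip_force'],s['joints'].round(2)
E
python3 -m handwheel '[[[-1,0,0,0,0],[-1,0,0,0,0]]]'; python3 -c "
from h import *
print(st());c=snap('wrist','w1')
M=np.array([[-50,-28],[-50,18],[50,18],[50,-8]],float);h=3.765
X=M@np.array([[np.cos(h),np.sin(h)],[-np.sin(h),np.cos(h)]])+[488.2,-302.3]
p=proj('w1',np.c_[X,np.full(4,36)]);print(p)
im=c['img'].copy();cv2.polylines(im,[p.astype(int)],True,(0,0,255));cv2.imwrite('pics/w1b.png',im)"
```

```text
time_s: 1.1
eef_pos: [489.2, -300.9, 231.0]
ee_rot: [-0.0, 0.952, 0.307, -0.0]
force: [-0.4, -1.0, 0.2]
grip_width: 0.999
grip_force: 0.0
time_s: 1.3
eef_pos: [488.1, -301.6, 230.8]
ee_rot: [-0.0, 0.952, 0.307, -0.0]
force: [-0.2, 0.5, -0.7]
grip_width: 0.999
grip_force: 0.0
(1.3, array([ 488.1, -301.6,  230.8]), 'yawx', np.float64(35.8), array([-0.2,  0.5, -0.7]), 84.9, 0.0, array([-0.76,  0.42,  1.34, -0.  ,  1.38,  0.19]))
[[294.48289068 126.13016041]
 [336.91418753 126.20047042]
 [335.31380435 212.65049534]
 [313.34589636 212.61459448]]
```

View pics/w1b.png

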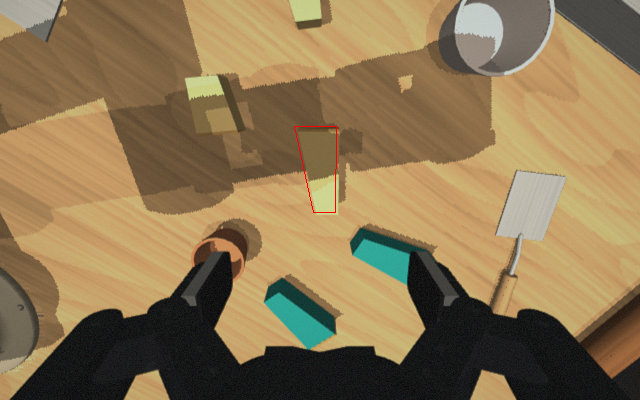

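The wrist view shows the wedge under the projected outline, agreeing within 1–2 px, with the cup at (220,250) and the turquoise pieces clear of the path. Descend and grip.

```bash
python3 -m handwheel '[[[-1,0,0,-0.75,0],[-1,0,0,-0.75,0],[-1,0,0,-0.75,0],[-1,0,0,-0.75,0],[-1,0,0,-0.75,0],[-1,0,0,-0.7,0],[-1,0,0,0,0],[-1,0,0,0,0]]]' 35
python3 -m handwheel '[[[1,0,0,0,0],[1,0,0,0,0],[1,0,0,0,0],[1,0,0,0,0],[1,0,0,0,0],[1,0,0,0,0],[1,0,0,0,0],[1,0,0,0,0]]]' 35
python3 -m handwheel '[[[1,0,0,0.4,0],[1,0,0,0.4,0],[1,0,0,0.4,0],[1,0,0,0.4,0],[1,0,0,0,0]]]' 35
```

```text
time_s: 2.15
eef_pos: [487.7, -302.9, 9.7]
ee_rot: [0.0, 0.952, 0.306, 0.0]
force: [0.7, 0.5, 0.7]
grip_width: 0.996
grip_force: 0.0
time_s: 2.95
eef_pos: [488.6, -302.7, 10.1]
ee_rot: [0.001, 0.952, 0.307, 0.001]
force: [-0.2, 0.6, 5.7]
grip_width: 0.437
grip_force: 34.0
time_s: 3.45
eef_pos: [489.0, -302.9, 91.4]
ee_rot: [0.002, 0.952, 0.307, 0.001]
force: [-0.5, -0.4, -1.7]
grip_width: 0.439
grip_force: 34.6
```

```bash
python3 -m handwheel '[[[1,0.136,0.786,0,0.69],[1,0.136,0.786,0,0.69],[1,0.136,0.786,0,0.69],[1,0.136,0.786,0,0.69],[1,0.136,0.786,0,0.69],[1,0.136,0.786,0,0.69],[1,0.136,0.786,0,0.69],[1,0.136,0.786,0,0.69],[1,0.136,0.786,0,0.69],[1,0.136,0.786,0,0.69]]]'
python3 -m handwheel '[[[1,0,0,0,0],[1,0,0,0,0],[1,0,0,-0.5,0],[1,0,0,-0.5,0],[1,0,0,0,0],[1,0,0,0,0]]]'
python3 -c "
from h import *
print(st());c=snap('wrist','w2');c=snap('scene','s2');a=c['img']
b=np.vstack([cv2.resize(a[90:210,290:450],(640,480),interpolation=cv2.INTER_CUBIC)])
cv2.imwrite('pics/s2c.png',b)"
```

```text
time_s: 4.45
eef_pos: [555.6, 92.6, 87.7]
ee_rot: [-0.001, 0.7, 0.714, -0.0]
force: [0.8, -1.1, -1.4]
grip_width: 0.437
grip_force: 34.6
time_s: 5.05
eef_pos: [556.1, 90.1, 39.0]
ee_rot: [-0.0, 0.702, 0.712, -0.0]
force: [-0.0, -0.0, -0.8]
grip_width: 0.437
grip_force: 34.7
(5.05, array([556.1,  90.1,  39. ]), 'yawx', np.float64(90.8), array([-0. , -0. , -0.8]), 37.1, 34.68310503900284, array([-0.05,  0.61,  1.59, -0.  ,  0.94, -0.06]))
```

View pics/w2.png

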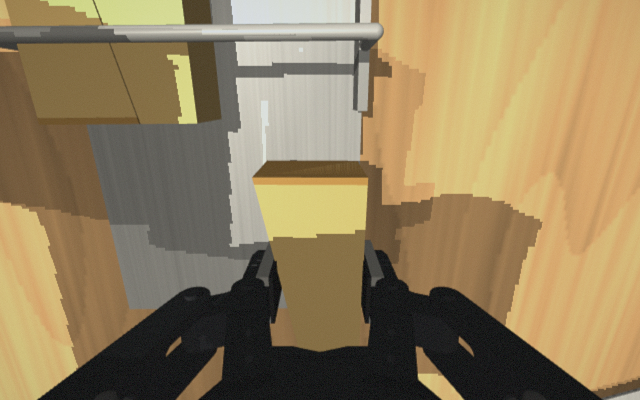

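The wrist view shows the wedge held squarely, with its thick end (254–368,177) facing the mouth. The packed wedges' front edge is at row ~122 and the right side wall is at column ~357.

```bash
python3 -c "
from h import *
c=np.load('pics/w2.npz');print(-c['R'].T@c['t'],c['R'][2])
q=lambda n,p,z:print(n,z,ray('w2',[p],z)[0].round(1))
q('wedge R',(368,178),65);q('wedge L',(254,178),65);q('wedge L lower',(271,240),65);q('R lower',(365,235),65)
q('wall in',(356,110),25);q('wall out',(368,110),25);q('wall in far',(355,50),25)
q('front seam',(139,123),39);q('pk2 R',(194,121),39);q('pk2 Rbot',(220,119),3);q('pk1 L',(38,123),39);q('rodend',(380,32),52)
q('apron left near',(130,308),3)
for X in ([558.3,165,25],[577,165,25]): print(proj('w2',X))
"
```

```text
[554.17698039 166.82330957 180.39231725] [ 0.00442023 -0.3013723  -0.9534963 ]
wedge R 65 [573.6 138.1  65. ]
wedge L 65 [528.9 137.5  65. ]
wedge L lower 65 [534.7 110.8  65. ]
R lower 65 [573.9 113.7  65. ]
wall in 25 [572.3 162.6  25. ]
wall out 25 [578.2 162.7  25. ]
wall in far 25 [570.4 189.5  25. ]
front seam 39 [472.3 155.8  39. ]
pk2 R 39 [497.4 157.1  39. ]
pk2 Rbot 3 [497.8 155.9   3. ]
pk1 L 39 [426.4 155.1  39. ]
rodend 52 [576.8 191.9  52. ]
apron left near 3 [424.5  27.3   3. ]
[[327.83339041 104.48635551]]
[[365.90067368 105.08153088]]
```

```bash
python3 -m handwheel '[[[1,-0.08,0,-0.25,0],[1,0,0,-0.24,0],[1,0,0,0,0],[1,0,0,0,0]]]'
python3 -m handwheel '[[[1,0,0.2,0,0],[1,0,0.2,0,0],[1,0,0.2,0,0],[1,0,0.2,0,0],[1,0,0.2,0,0],[1,0,0,0,0],[1,0,0,0,0]]]'
```

```text
time_s: 5.55
eef_pos: [552.3, 90.9, 14.6]
ee_rot: [0.0, 0.701, 0.713, 0.0]
force: [-0.3, -0.4, -0.9]
grip_width: 0.438
grip_force: 34.7
time_s: 6.25
eef_pos: [552.0, 141.1, 14.3]
ee_rot: [0.0, 0.701, 0.713, -0.0]
force: [-0.2, 0.4, -1.4]
grip_width: 0.44
grip_force: 34.7
```

```bash
python3 -m handwheel '[[[1,0,0,-0.03,0],[-0.5,0,0,0,0],[-0.5,0,0,0,0],[-0.5,0,0,0,0],[-0.5,0,0,0.4,0],[-0.5,0,0,0.6,0],[-0.5,0,0,0.4,0],[1,0.04,-0.5,0,0],[1,0.04,-0.5,0,0],[1,0.03,-0.5,0,0]]]'
python3 -m handwheel '[[[1,0,-0.1,0,0],[1,0,0,-0.6,0],[1,0,0,-0.75,0],[1,0,0,0,0],[1,0,0,0,0]]]'
python3 -c "
from h import *
print(st());c=snap('wrist','w3')"
```

```text
time_s: 7.25
eef_pos: [557.6, 65.0, 83.0]
ee_rot: [0.0, 0.701, 0.713, 0.0]
force: [1.1, 0.1, -0.5]
grip_width: 0.242
grip_force: 0.0
time_s: 7.75
eef_pos: [557.7, 61.4, 15.9]
ee_rot: [-0.0, 0.701, 0.713, -0.0]
force: [-0.3, -0.1, 0.6]
grip_width: -0.003
grip_force: 0.0
(7.75, array([557.7,  61.4,  15.9]), 'yawx', np.float64(90.9), array([-0.3, -0.1,  0.6]), -0.2, 0.0, array([-0.1 ,  0.65,  1.6 ,  0.  ,  0.89, -0.12]))
```

View pics/w3.png

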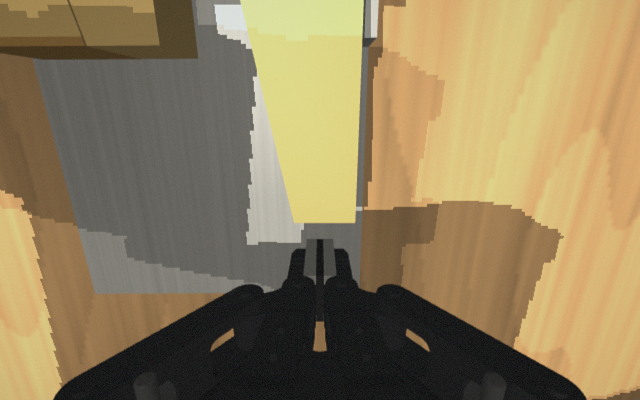

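The wedge lies square in the mouth, its thin end at (295–355, 222) with the shut fingers right behind it at (320,240). Push.

```bash
python3 -m handwheel '[[[1,0,0.17,0,0],[1,0,0.17,0,0],[1,0,0.17,0,0],[1,0,0.17,0,0],[1,0,0.17,0,0],[1,0,0.17,0,0],[1,0,0.17,0,0],[1,0,0.17,0,0],[1,0,0.17,0,0],[1,0,0,0,0]]]'
python3 -m handwheel '[[[1,0,0.05,0,0],[1,0,0.05,0,0],[1,0,0,0,0]]]'
```

```text
time_s: 8.8
eef_pos: [557.3, 138.7, 15.1]
ee_rot: [-0.0, 0.701, 0.713, 0.0]
force: [-1.2, 0.2, 0.3]
grip_width: -0.004
grip_force: 0.0
time_s: 9.1
eef_pos: [557.4, 142.6, 15.2]
ee_rot: [-0.0, 0.701, 0.713, -0.0]
force: [-0.3, 0.4, -0.4]
grip_width: -0.004
grip_force: 0.0
```

```bash
python3 -m handwheel '[[[1,0,0.05,0,0],[1,0,0.05,0,0],[1,0,0,0,0]]]'; python3 -m handwheel '[[[1,0,0.04,0,0],[1,0,0,0,0]]]';python3 -c "
from h import *
print(st());c=snap('wrist','w4')
cv2.imwrite('pics/w4c.png',c['img'][:260])"
```

```text
time_s: 9.4
eef_pos: [557.7, 147.3, 15.3]
ee_rot: [0.0, 0.701, 0.713, -0.0]
force: [0.9, -3.4, 0.0]
grip_width: 0.004
grip_force: 1.5
time_s: 9.6
eef_pos: [557.9, 147.4, 15.4]
ee_rot: [0.001, 0.701, 0.713, -0.001]
force: [1.5, -14.1, 2.0]
grip_width: 0.002
grip_force: 7.3
(9.6, array([557.9, 147.4,  15.4]), 'yawx', np.float64(90.9), array([  1.5, -14.1,   2. ]), 0.1, 7.315516322851181, array([ 0.06,  0.67,  1.55, -0.  ,  0.92,  0.04]))
```

View pics/w4c.png

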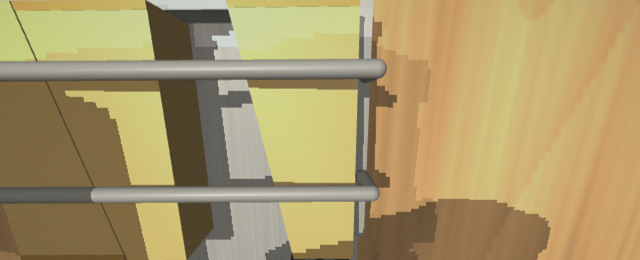

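Wedge A is home: the push is blocked at 14 N and the wedge lies along the side wall (edge at column ~355). Now back off, rise, and turn to B.

```bash
python3 -m handwheel '[[[1,0,-0.4,0,0],[1,0,-0.8,0,0],[-1,0,0,0.8,0],[-1,0,0,0.9,0],[-1,0.1,-0.3,0,1],[-1,0.1,-0.3,0,1],[-1,0.1,-0.3,0,1],[-1,0.1,-0.3,0,1],[-1,0.1,-0.3,0,1],[-1,0.1,-0.3,0,1]]]'
python3 -m handwheel '[[[-1,0.1,-0.3,0,1],[-1,0.1,-0.3,0,1],[-1,0.1,-0.3,0,1],[-1,0.1,-0.3,0,1],[-1,0.1,-0.3,0,1],[-1,0.1,-0.3,0,1],[-1,0.1,-0.3,0,1],[-1,0.1,-0.3,0,1],[-1,0.1,-0.3,0,1],[-1,0.1,-0.3,0,1]]]'
python3 -c "
from h import *
print(st())"
```

```text
time_s: 10.65
eef_pos: [587.7, -0.9, 100.3]
ee_rot: [-0.0, 0.348, 0.937, 0.0]
force: [-0.1, 0.5, 0.1]
grip_width: 1.001
grip_force: 0.0
time_s: 11.65
eef_pos: [637.7, -150.8, 100.2]
ee_rot: [0.0, -0.336, 0.942, 0.0]
force: [-0.5, -0.2, 1.0]
grip_width: 0.999
grip_force: 0.0
(11.65, array([ 637.7, -150.8,  100.2]), 'yawx', np.float64(219.2), array([-0.5, -0.2,  1. ]), 84.9, 0.0, array([-0.41,  0.71,  1.22,  0.  ,  1.21, -2.67]))
```

```bash
python3 -m handwheel '[[[-1,0.03,-0.24,0,0.39],[-1,0,0,-0.6,0],[-1,0,0,-0.6,0],[-1,0,0,-0.6,0],[-1,0,0,0,0],[-1,0,0,0,0]]]'
python3 -m handwheel '[[[1,0,0,0,0],[1,0,0,0,0],[1,0,0,0,0],[1,0,0,0,0],[1,0,0,0,0],[1,0,0,0,0],[1,0,0,0,0],[1,0,0,0,0]]]' 35
python3 -m handwheel '[[[1,0,0,0.4,0],[1,0,0,0.6,0],[1,0,0,0.6,0],[1,0,0,0,0]]]'
python3 -c "
from h import *
print(st())"
```

```text
time_s: 12.25
eef_pos: [639.3, -162.5, 11.0]
ee_rot: [0.0, -0.359, 0.933, -0.0]
force: [0.0, 0.3, 0.2]
grip_width: 1.002
grip_force: 0.0
time_s: 13.05
eef_pos: [639.7, -163.0, 11.5]
ee_rot: [0.001, -0.359, 0.933, -0.001]
force: [0.5, -2.1, 5.7]
grip_width: 0.435
grip_force: 34.6
time_s: 13.45
eef_pos: [640.7, -163.2, 94.7]
ee_rot: [0.002, -0.359, 0.933, -0.002]
force: [-0.7, 0.3, -1.6]
grip_width: 0.438
grip_force: 34.4
(13.45, array([ 640.7, -163.2,   94.7]), 'yawx', np.float64(222.0), array([-0.7,  0.3, -1.6]), 37.2, 34.431275311508216, array([-0.43,  0.73,  1.21,  0.  ,  1.2 , -2.73]))
```

```bash
python3 -m handwheel '[[[1,-0.141,0.292,0,-0.963],[1,-0.141,0.292,0,-0.963],[1,-0.141,0.292,0,-0.963],[1,-0.141,0.292,0,-0.963],[1,-0.141,0.292,0,-0.963],[1,-0.141,0.292,0,-0.963],[1,-0.141,0.292,0,-0.963],[1,-0.141,0.292,0,-0.963],[1,-0.141,0.292,0,-0.963]]]'
python3 -m handwheel '[[[1,-0.141,0.292,0,-0.963],[1,-0.141,0.292,0,-0.963],[1,-0.141,0.292,0,-0.963],[1,-0.141,0.292,0,-0.963],[1,-0.141,0.292,0,-0.963],[1,-0.141,0.292,0,-0.963],[1,-0.141,0.292,0,-0.963],[1,-0.141,0.292,0,-0.963],[1,0,0,-0.5,0],[1,0,0,-0.5,0]]]'
python3 -m handwheel '[[[1,0,0,0,0],[1,0,0,0,0]]]'
python3 -c "
from h import *
print(st());c=snap('wrist','w5')"
```

```text
time_s: 14.35
eef_pos: [574.7, -30.4, 89.3]
ee_rot: [-0.001, 0.239, 0.971, 0.0]
force: [-0.6, 0.4, -0.5]
grip_width: 0.431
grip_force: 34.4
time_s: 15.35
eef_pos: [518.8, 86.1, 39.4]
ee_rot: [0.0, 0.7, 0.714, 0.0]
force: [0.0, -0.3, -1.4]
grip_width: 0.438
grip_force: 34.4
time_s: 15.55
eef_pos: [519.0, 85.6, 40.3]
ee_rot: [-0.0, 0.701, 0.714, -0.0]
force: [-0.3, -0.0, -0.5]
grip_width: 0.438
grip_force: 34.6
(15.55, array([519. ,  85.6,  40.3]), 'yawx', np.float64(91.1), array([-0.3, -0. , -0.5]), 37.2, 34.582279202586506, array([-0.06,  0.55,  1.7 ,  0.  ,  0.89, -0.08]))
```

View pics/w5.png

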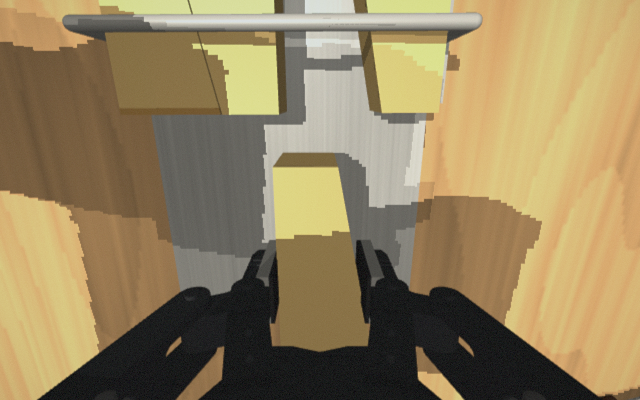

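The wrist view shows the wedge thin end forward, its front edge at (273–337,166). Packed2's straight edge is at (279,114), and A's thin end at (381–438,112) is level with the packed wedges.

```bash
python3 -c "
from h import *
q=lambda n,p,z:print(n,z,ray('w5',[p],z)[0].round(1))
q('wedge L',(273,166),65.5);q('wedge R',(337,166),65.5);q('L low',(273,235),65.5);q('pk2 R',(279,114),39);q('pk2 R far',(278,60),39);q('A l',(381,112),39);q('A r',(438,112),39);q('pk1 L',(120,110),39);q('seam',(221,114),39)
"
```

```text
wedge L 65.5 [499.2 137.7  65.5]
wedge R 65.5 [524.1 138.1  65.5]
L low 65.5 [498.4 108.2  65.5]
pk2 R 39 [498.5 156.2  39. ]
pk2 R far 39 [498.5 178.7  39. ]
A l 39 [544.8 157.9  39. ]
A r 39 [570.7 158.4  39. ]
pk1 L 39 [426.5 156.5  39. ]
seam 39 [472.1 155.6  39. ]
```

```bash
python3 -m handwheel '[[[1,0.06,0,-0.25,0],[1,0,0,-0.22,0],[1,0,0,0,0],[1,0,0,0,0]]]'
python3 -m handwheel '[[[1,0,0.2,0,0],[1,0,0.2,0,0],[1,0,0.2,0,0],[1,0,0.2,0,0],[1,0,0.2,0,0],[1,0,0,0,0],[1,0,0,0,0]]]'
```

```text
time_s: 16.0
eef_pos: [522.0, 85.7, 16.5]
ee_rot: [-0.0, 0.7, 0.714, -0.0]
force: [0.4, 0.1, -0.3]
grip_width: 0.434
grip_force: 34.7
time_s: 16.7
eef_pos: [522.1, 135.8, 16.7]
ee_rot: [-0.0, 0.7, 0.714, -0.0]
force: [0.6, 1.2, -1.4]
grip_width: 0.439
grip_force: 34.6
```

```bash
python3 -m handwheel '[[[1,0,0,-0.05,0],[-0.5,0,0,0,0],[-0.5,0,0,0,0],[-0.5,0,0,0,0],[-0.5,0,0,0.4,0],[-0.5,0,0,0.6,0],[-0.5,0,0,0.4,0],[1,0.03,-0.5,0,0],[1,0.03,-0.5,0,0],[1,0.02,-0.5,0,0]]]'
python3 -m handwheel '[[[1,0,-0.06,0,0],[1,0,0,-0.65,0],[1,0,0,-0.7,0],[1,0,0,0,0],[1,0,0,0,0],[1,0,0.15,0,0],[1,0,0.15,0,0],[1,0,0.15,0,0],[1,0,0.15,0,0],[1,0,0,0,0]]]'
python3 -m handwheel '[[[1,0,0.15,0,0],[1,0,0.15,0,0],[1,0,0.15,0,0],[1,0,0.15,0,0],[1,0,0,0,0]]]'
```

```text
time_s: 17.7
eef_pos: [526.2, 59.7, 84.5]
ee_rot: [0.0, 0.7, 0.714, 0.0]
force: [1.2, -1.3, -0.4]
grip_width: 0.24
grip_force: 0.0
time_s: 18.7
eef_pos: [526.2, 88.7, 17.1]
ee_rot: [0.0, 0.7, 0.714, 0.0]
force: [-0.9, -0.2, 0.1]
grip_width: 0.0
grip_force: 0.0
time_s: 19.2
eef_pos: [526.0, 118.7, 16.7]
ee_rot: [-0.0, 0.7, 0.714, 0.0]
force: [0.3, 0.5, 0.0]
grip_width: 0.002
grip_force: 0.0
```

```bash
python3 -m handwheel '[[[1,0,0.08,0,0],[1,0,0.08,0,0],[1,0,0.08,0,0],[1,0,0.08,0,0],[1,0,0.08,0,0],[1,0,0,0,0]]]'
python3 -m handwheel '[[[1,0,0.05,0,0],[1,0,0.05,0,0],[1,0,0,0,0]]]'
python3 -m handwheel '[[[1,0,0.05,0,0],[1,0,0,0,0]]]'
```

```text
time_s: 19.8
eef_pos: [526.1, 138.1, 16.7]
ee_rot: [-0.0, 0.7, 0.714, 0.0]
force: [0.6, -0.8, -0.2]
grip_width: 0.004
grip_force: 0.0
time_s: 20.1
eef_pos: [525.5, 141.9, 16.8]
ee_rot: [-0.0, 0.7, 0.714, -0.001]
force: [-4.9, -6.3, 1.8]
grip_width: 0.005
grip_force: 3.2
time_s: 20.3
eef_pos: [525.1, 143.8, 16.7]
ee_rot: [-0.0, 0.7, 0.714, -0.002]
force: [-6.5, -10.7, 4.9]
grip_width: 0.004
grip_force: 5.3
```

Resistance is building as the taper wedges in, so I'll go on gently.

```bash
python3 -m handwheel '[[[1,0,0.04,0,0],[1,0,0,0,0]]]'
python3 -m handwheel '[[[1,0,0.04,0,0],[1,0,0,0,0]]]'
python3 -c "
from h import *
print(st());c=snap('wrist','w6')
cv2.imwrite('pics/w6c.png',c['img'][:260])"
```

```text
time_s: 20.5
eef_pos: [524.8, 145.3, 16.8]
ee_rot: [-0.0, 0.7, 0.714, -0.003]
force: [-9.5, -15.0, 7.0]
grip_width: 0.007
grip_force: 7.1
time_s: 20.7
eef_pos: [524.5, 146.6, 16.8]
ee_rot: [-0.0, 0.7, 0.714, -0.004]
force: [-10.5, -19.5, 9.1]
grip_width: 0.001
grip_force: 9.5
(20.7, array([524.5, 146.6,  16.8]), 'yawx', np.float64(91.1), array([-10.5, -19.5,   9.1]), 0.1, 9.525420516729355, array([ 0.06,  0.62,  1.65, -0.01,  0.88,  0.04]))
```

View pics/w6c.png

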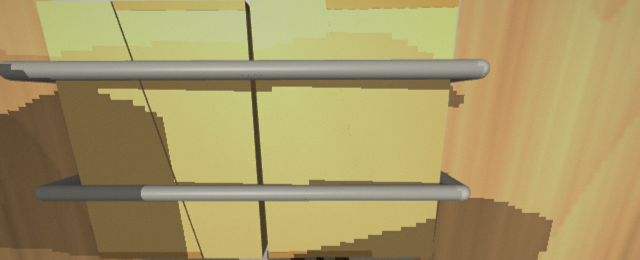

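All four wedges lie flat under the rods, with the last one a hair from home and a thin gap to packed2 at column ~255–262. One more small push, then back off and check numerically.

```bash
python3 -m handwheel '[[[1,0,0.04,0,0],[1,0,0,0,0]]]'
python3 -m handwheel '[[[1,0,-0.3,0,0],[1,0,-0.8,0,0],[1,0,0,0.6,0],[1,0,0,0,0],[1,0,0,0,0]]]'
python3 -c "
from h import *
print(st());c=snap('wrist','w7');im=c['img']
hsv=cv2.cvtColor(im,cv2.COLOR_BGR2HSV)
for X in (440,460,485,505,515,530,545,556,565):
    # walk along y at top plane z=39 from apron inwards, report hue/val profile
    row=[]
    for Y in range(148,172,2):
        u,v=proj('w7',[X,Y,39])[0].round().astype(int)
        row.append(tuple(hsv[v,u].tolist()) if 0<=u<640 and 0<=v<400 else None)
    print(X,row)
"
```

```text
time_s: 20.95
eef_pos: [524.5, 146.7, 16.8]
ee_rot: [0.0, 0.7, 0.714, -0.005]
force: [-12.8, -32.8, 11.8]
grip_width: 0.0
grip_force: 15.9
time_s: 21.45
eef_pos: [526.6, 96.2, 47.2]
ee_rot: [0.0, 0.701, 0.714, 0.001]
force: [0.7, -0.7, -0.7]
grip_width: -0.004
grip_force: 0.0
(21.45, array([526.6,  96.2,  47.2]), 'yawx', np.float64(91.0), array([ 0.7, -0.7, -0.7]), -0.3, 0.0, array([-0.04,  0.55,  1.67,  0.  ,  0.92, -0.06]))
440 [(16, 119, 114), (16, 124, 113), (17, 118, 112), (16, 125, 114), (17, 144, 110), (20, 126, 128), (19, 124, 132), (20, 118, 134), (20, 122, 130), (20, 121, 135), (20, 125, 131), (20, 127, 129)]
460 [(25, 15, 99), (23, 21, 99), (23, 23, 99), (30, 19, 95), (18, 154, 109), (19, 142, 113), (20, 125, 133), (19, 120, 132), (20, 119, 131), (20, 117, 133), (20, 122, 132), (20, 122, 134)]
485 [(23, 21, 99), (30, 18, 100), (27, 25, 103), (26, 18, 102), (29, 93, 202), (29, 96, 217), (29, 96, 217), (29, 98, 216), (29, 95, 217), (29, 96, 217), (29, 99, 217), (29, 97, 216)]
505 [(24, 21, 190), (23, 21, 190), (24, 21, 192), (30, 20, 102), (20, 22, 105), (18, 144, 214), (25,
[... 343 characters left out ...]
 (26, 18, 102), (18, 143, 200), (18, 149, 207), (26, 106, 216), (26, 109, 216), (26, 108, 217), (26, 106, 215), (26, 107, 215)]
545 [(21, 20, 183), (21, 20, 183), (23, 22, 184), (19, 20, 182), (20, 22, 103), (17, 65, 125), (18, 151, 201), (25, 110, 217), (26, 109, 217), (26, 107, 216), (26, 109, 216), (25, 109, 217)]
556 [(26, 20, 178), (24, 20, 182), (30, 17, 180), (22, 21, 180), (21, 25, 104), (24, 105, 196), (25, 110, 217), (25, 110, 216), (25, 111, 216), (25, 109, 217), (25, 110, 216), (25, 110, 216)]
565 [(21, 19, 176), (24, 20, 177), (25, 17, 180), (21, 20, 179), (30, 18, 98), (23, 83, 151), (24, 115, 217), (25, 113, 218), (25, 111, 216), (24, 112, 216), (25, 112, 217), (25, 112, 217)]
```

All four wedges measure flush at the mouth (y ≈ 156–158 in the wrist view), the last push was blocked at 33 N by the back wall, and the gripper is clear. Handing in.

```bash
python3 -m handwheel '[[[1,0,-0.4,0.6,0],[1,0,0,0,0],[1,0,0,0,0]]]'; python3 -c "
from h import *
print(ctrl.finish_job())"
```

```text
time_s: 21.8
eef_pos: [526.0, 76.4, 76.3]
ee_rot: [-0.0, 0.701, 0.714, 0.0]
force: [-0.5, 0.2, -1.0]
grip_width: -0.001
grip_force: 0.0
the job is handed in; nothing more can be done
None
```

Both loose wedges are in the tray, pushed home against the back wall and flush at the mouth with the two already packed; I handed the job in at about 22 s, and the hand-in gave no verdict.

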